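# Slide the V-block carriage home and start its lock screw

### The arm

A 6-joint arm with a two-finger parallel gripper is mounted at the origin on the work surface. World frame = base frame: x ahead of the robot, y to its left, z up, the work surface at z = 0. Lengths are in m, angles in rad, forces in N, time in s.
With the tool pointing down it reaches from about 0.2 to 0.875 m from the base axis. Payload 3.4 kg.
Tool frame: the origin (TCP) lies between the finger pads; the fingertips stand 25 mm ahead of it and the grasp point (between the pads) lies 6 mm ahead of it (r.nose_length is the z of the fingertips in the tool frame, in m); z points along the fingers, x is the direction in which the jaws open and shut, and the axes are right-handed (so a half turn about z gives the same grasp; the last joint's range is limited). The gripper opens to 94 mm and grips with 3 to 60 N. Pads are 16 mm wide; open, the fingers measure 119 mm over their backs; the gripper's body (75 mm by 177 mm) begins 78 mm behind the grasp point.
Start: joints at [1.072, 0.276, 1.505, -0, 1.361, -0.121], TCP at [0.212, 0.534, 0.23] pointing down, gripper open.
Joint ranges: [-2.89, 2.89], [-0.75, 2.08], [0.22, 2.7], [-1.18, 4.32], [0.11, 2.71], [-2.7, 2.7]. Speed limits (rad/s): [2.57, 2.57, 3.14, 3.14, 3.14, 3.14].

### API

Orientations are given as a unit quaternion [w, x, y, z].
In Python, from plant import r, gripper_to, inverse_kinematics, vision, models, telemetry gives the robot as it stands. Calls block until the motion is done:
- r.move_to(position, orientation): joint-space move of the TCP to a pose.
- r.move_l(position, rot=None, vel=0.15, guard=None): straight line of the TCP; rot=None keeps the orientation; vel is the mean speed in m/s. With guard (N) it stops when the force on the tool has changed by that much, and returns True; else False.
- r.movej(angles): joint-space move.
- gripper_to(opening, f_grip=None): finger opening in m; f_grip is the grip in N (None keeps the last); returns when the fingers have stopped.
- r.hold(seconds).
- inverse_kinematics(position, orientation): joint angles nearest the present ones, or None.
- vision.snapshot(name): name is "scene" or "side" or "wrist"; returns the picture (384x512x3 uint8, red, green, blue); there is no depth.
- vision.get_calibration(name): a dict with "fx", "fy", "cx", "cy" (pixels), "D" ([k1, k2, p1, p2, k3] as OpenCV has them; the pictures are not rectified), "position" and "orientation" of the camera in the world. Camera axes: x right, y down, z forward; pixel columns grow to the right and rows downward; lengths in m; the calibration is good to about 2 mm. A picture is of the moment at which its call begins: read the wrist's pose just before it. get_calibration takes no time and is no camera call; for the wrist camera it gives the pose at the moment of the call.
A pose or a line that the arm cannot do raises r.PlanningError and nothing moves.
- r.sign_off(): hands the job in, once; it reports no verdict.
Trained networks look in the newest picture that a camera, given by its name, has taken for a name from the list of things; names that differ only in an ending like _2 or _b are one class to them, and where a whole thing is asked for, a point or a joint stands for the part that bears it (a point fixed in the world has none). Each returns a list of dicts, best first, with "score" (0 to 1); they miss things now and then, are a little off and sometimes report something else, mostly with a low value. They report only what shows in the picture. A call takes as long as a camera call.
- models.boxes_of(thing, camera): "at" ([x, y, z] in m, in world coordinates, good to about 4 mm: the middle of the surface that is visible of it).
- models.regions_of(thing, camera): "pixels" (384x512 bool, what is visible of it).
- models.mark_of(thing, camera): "at" ([x, y, z] in m, in world coordinates, good to about 4 mm: a listed point, or the origin of a listed thing).
Readings, each from a call of its own:
- telemetry.current_t(): time.
- telemetry.current_joints(): joint angles.
- telemetry.current_dq(): joint speeds.
- telemetry.current_joint_efforts(): joint torques, N m.
- telemetry.current_ee_pos(): TCP position.
- telemetry.current_tool_rot(): TCP orientation.
- telemetry.current_wrist_force(): force on the tool from outside, world axes, zero at the start.
- telemetry.current_torque(): the same for the moment, N m.
- telemetry.current_opening(): finger opening in m.
Only numpy, scipy, OpenCV 4.12 (cv2) and the standard library are available. Lean on these libraries where they do the work, as an engineer would, in place of code of your own. Each camera call takes 0.05 s, during which the arm holds its last target. There are 200 camera calls.

### The job

First slide the V-block carriage along the bench rail by its red handle, towards the bridge, until it clicks fully home. Then start the lock screw with its crank: turn it backwards (counter-clockwise seen from above) until you feel the thread drop, then forwards (clockwise) one full turn from there. Finish still gripping the crank's black sleeve so that the screw is held started, and do not knock over or shift the cup, the grease tin or the wrench.

Things in the scene. Friction and masses are not known exactly. Their poses are not given: they have to be found in the camera images.
- carriage (a joint): How far (m) the aluminium V-block carriage has slid along its rail: 0 to 0.06 at the start, 0.12 fully home under the bridge, where a spring ball drops behind a hump and an end stop blocks it. It slides with 1 to 3 N; the hump, 6 mm before home, takes up to about 10 N; past its top the ball pulls the carriage home.
- carriage_handle (a point): Point in the carriage's handle, a fixed upright red round post, diameter 22 mm: its top is 15 mm above this point, its foot on the carriage 40 mm below. About 83 mm above the table. x across the rail, y along it towards home, z up. The V-block (71 mm above the table) begins 53 mm ahead; nothing else near is as high.
- handle_home (a point): Where carriage_handle lies when the carriage is home: 150 mm short of the screw's axis. x across the rail, y along the rail in the homeward direction, z up.
- bench_rail: Grey and steel rail fixture, bolted to the bench where it stands; place and yaw vary. Origin on the bench, straight below the screw's axis. y along the rail homeward, z up. The rail runs from y = -350 to +110 mm, 110 mm wide, 20 mm high. A blue bridge (134 mm across, 60 mm along, top 100 mm above the bench) spans it at the origin.
- boss_top (a point): Centre of the upper face of the round brass threaded boss (diameter 54 mm) on top of the blue bridge, 135 mm above the bench: a point on the screw's vertical axis. Axes as the rail's. Nothing shows where the thread begins.
- screw_head (a point): Red disc on top of the lock screw's hub, on its axis. The crank arm (9 mm thick) leaves along this x axis, upper face 10 mm below this point. Turned backward (counter-clockwise from above) the screw rises to 59 mm above boss_top, then falls 7 mm at once; then each forward turn lowers it 7 mm, to 45 mm above after one turn. Turned back past the drop it climbs again.
- lock_screw: The lock screw with its crank: upright, captive, about 0.7 kg, right-hand thread of 7 mm lead, 19 mm shank. It turns easily, stays where it is left and lies on the thread by its own weight. At the start it rests 1.5 to 4.1 rad (backward) before the place of its drop. x along the crank arm; origin on the axis, 94 mm below screw_head.
- sleeve_top (a point): Centre of the upper end of the crank's upright black sleeve with two yellow bands, 50 mm from the screw's axis: diameter 19 mm, 36 mm long downwards from here, about 223 mm above the bench at the start. The steel pin inside stands 25 mm higher than this point at the start.
- sleeve: The crank's sleeve; origin at its middle. It spins freely on its pin: grip it and carry it round the circle without turning the gripper. It also slides on the pin against 3 N of friction (at the start 6 mm down, 21 mm up), so the grip may stay at one height; the fingers then feel at most 3 N, up while the screw rises, and a pull down to about 3 N as it drops or sinks.
- cup: Bystander: blue plastic cup, 72 mm across, 70 mm tall, origin under its centre.
- grease_tin: Bystander: white tin with a red label, 70 mm across, 75 mm tall, origin under its centre.
- wrench: Bystander: steel wrench lying on the bench, about 180 mm long along its x, origin under its middle.

How it is judged:
By the outcome, as a careful person would: the job done as asked, in the order asked, and still so for the second after the job is handed in, while the arm keeps its last pose, push and grip.
It also fails if it takes over 72 s, if anything falls off the work surface, if the arm or the gripper's body presses on something with over 40 N, if the wrist force passes 120 N, or if a joint passes its speed limit or range.

## Working session

There is one attempt and no reset: what is moved stays moved. The work goes in short steps, each a Python script; the robot and the scene stay as the last script left them, time stands still between calls to the robot, and variables do not carry over. Pictures are saved under pics/ and viewed, about 8 in all and at most 12, crops included, and the job is handed in when it is done.

```bash
ls; mkdir -p pics; cat > s1.py <<'E'
from plant import r, gripper_to, inverse_kinematics, vision, models, telemetry
import numpy as np, cv2
ims=[]
for c in ("scene","side"):
    im=vision.snapshot(c); ims.append(im)
    cv2.imwrite(f"pics/{c}0.png",im[:,:,::-1])
    for t in ("carriage_handle","handle_home","boss_top","screw_head","sleeve_top","bench_rail","cup","grease_tin","wrench"):
        print(c,t,[(np.round(d["at"],3).tolist(),round(d["score"],2)) for d in models.mark_of(t,c)[:2]])
print(telemetry.current_t(), telemetry.current_tool_rot(), r.nose_length)
cv2.imwrite("pics/both0.png",cv2.resize(np.vstack(ims),None,fx=.78,fy=.78)[:,:,::-1])
E
python3 s1.py
```

```text
pics
scene carriage_handle [([0.55, -0.119, 0.082], 0.66)]
scene handle_home [([0.552, -0.026, 0.086], 0.66)]
scene boss_top [([0.548, 0.126, 0.136], 0.56)]
scene screw_head [([0.553, 0.123, 0.192], 0.67)]
scene sleeve_top [([0.584, 0.082, 0.222], 0.44), ([0.549, -0.122, 0.083], 0.16)]
scene bench_rail [([0.554, 0.126, -0.003], 0.7), ([0.742, 0.074, 0.003], 0.38)]
scene cup [([0.595, 0.391, 0.002], 0.74)]
scene grease_tin [([0.741, 0.074, 0.001], 0.8), ([0.549, -0.026, 0.085], 0.26)]
scene wrench []
side carriage_handle [([0.553, -0.12, 0.085], 0.75)]
side handle_home [([0.55, -0.025, 0.078], 0.73)]
side boss_top [([0.548, 0.124, 0.136], 0.88)]
side screw_head [([0.552, 0.124, 0.191], 0.79)]
side sleeve_top [([0.581, 0.088, 0.221], 0.43)]
side bench_rail [([0.557, 0.125, 0.003], 0.56), ([0.592, 0.387, -0.003], 0.26)]
side cup [([0.591, 0.391, -0.0], 0.6)]
side grease_tin [([0.737, 0.077, -0.002], 0.61)]
side wrench [([0.552, -0.026, 0.08], 0.49)]
1.0 [-3.17015934e-05  8.27316822e-01  5.61735590e-01  4.99342659e-05] 0.025
```

View pics/both0.png

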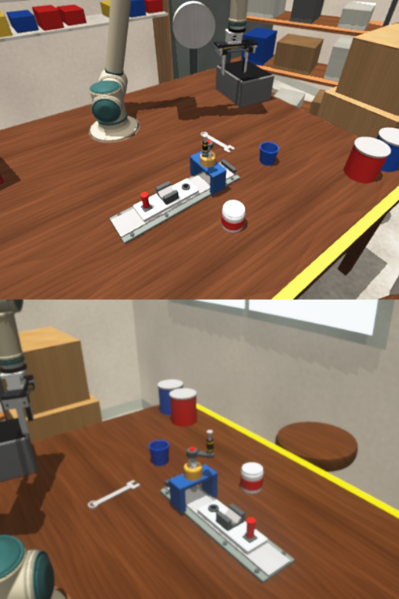

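Both views show the rail running along +y with the screw at about (0.550, 0.125), and both network sets agree. In the side half the red handle is at about (250,527), the crank's black sleeve at (210,442) and the tin at (252,477). All heights and radii fit what was given (handle-home spacing of 150 mm, crank radius 51 mm). Next I go above the handle for a wrist look.

```bash
cat > s2.py <<'E'
from plant import r, gripper_to, inverse_kinematics, vision, models, telemetry
import numpy as np, cv2
q0=np.array(telemetry.current_joints())
for q in ([0,1,0,0],[0,0,1,0]):
    print(q, np.round(inverse_kinematics([.551,-.12,.35],q),2))
Q=[0,1,0,0]
if abs(inverse_kinematics([.551,-.12,.35],Q)[5])>abs(inverse_kinematics([.551,-.12,.35],[0,0,1,0])[5]): Q=[0,0,1,0]
p=np.array(telemetry.current_ee_pos()); 
r.move_l([p[0],p[1],.38],vel=.25)
r.move_to([.551,-.09,.36],Q)
im=vision.snapshot("wrist"); cv2.imwrite("pics/wrist1.png",im[:,:,::-1])
for t in ("carriage_handle","handle_home","boss_top","screw_head","sleeve_top","bench_rail","wrench"):
    print(t,[(np.round(d["at"],3).tolist(),round(d["score"],2)) for d in models.mark_of(t,"wrist")[:2]])
print(telemetry.current_t(),telemetry.current_ee_pos(),Q,vision.get_calibration("wrist"),telemetry.current_wrist_force())
E
python3 s2.py
```

```text
[0, 1, 0, 0] [-0.34  0.22  1.3  -0.    1.63 -0.34]Traceback (most recent call last):
  File "s2.py", line 5, in <module>
    print(q, np.round(inverse_kinematics([.551,-.12,.35],q),2))
             ~~~~~~~~^^^^^^^^^^^^^^^^^^^^^^^^^^^^^^^^^^^^^^^^^
    return _wrapfunc(a, 'round', decimals=decimals, out=out)
    return _wrapit(obj, method, *args, **kwds)
    result = getattr(arr, method)(*args, **kwds)
TypeError: unsupported operand type(s) for *: 'NoneType' and 'float'
```

```bash
sed -i '/^for q in/,/^if abs/c Q=[0,1,0,0]' s2.py; python3 s2.py
```

```text
carriage_handle [([0.552, -0.123, 0.083], 0.97)]
handle_home [([0.546, -0.03, 0.082], 0.91), ([0.55, -0.123, 0.079], 0.15)]
boss_top []
screw_head []
sleeve_top []
bench_rail [([0.55, 0.12, -0.002], 0.86)]
wrench []
4.6667 [ 0.55104025 -0.08979082  0.35999068] [0, 1, 0, 0] {'fx': 292.7682333576402, 'fy': 292.7682333576402, 'cx': 258.6865564885357, 'cy': 191.93512773044387, 'D': array([0.02407029, 0.        , 0.        , 0.        , 0.        ]), 'position': array([ 0.55051896, -0.02453434,  0.51393065]), 'orientation': array([1.15195272e-01, 9.93342790e-01, 3.81802714e-04, 6.47906237e-05])} [0.2433936  0.58714901 0.23445542]
```

View pics/wrist1.png

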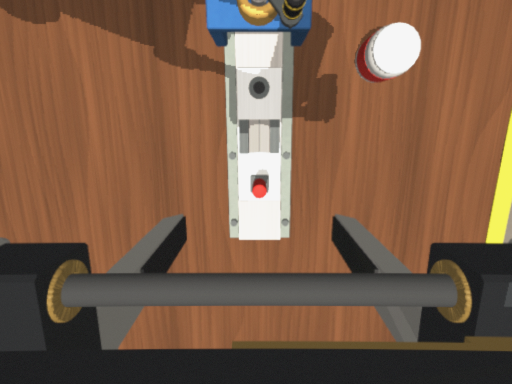

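The wrist view shows the rail upright in the image (edges at columns 228 and 292, so yaw ≈ 0). The red post is at (259,188), midway between the jaws, and the tin is well clear at (388,52). I'll grip the post and push home.

```bash
cat > s3.py <<'E'
from plant import r, gripper_to, inverse_kinematics, vision, models, telemetry
import numpy as np, cv2
T=telemetry
def st(s): print(s,round(T.current_t(),2),np.round(T.current_ee_pos(),4),np.round(T.current_wrist_force(),1),round(T.current_opening(),4))
gripper_to(.06)
r.move_l([.5513,-.1205,.13],vel=.2)
print(r.move_l([.5513,-.1205,.088],vel=.1,guard=15)); st("down")
gripper_to(.0,40); st("grip")
print(r.move_l([.5513,-.042,.088],vel=.08,guard=30)); st("slid")
for y in (-.034,-.028,-.024,-.020,-.016,-.012):
    g=r.move_l([.5513,y,.088],vel=.03,guard=28); st(("push",y,g))
    if g: break
E
python3 s3.py
```

```text
False
down 7.24 [ 0.5517 -0.1206  0.0884] [ 0.5 -0.4  0.1] 0.0595
grip 7.92 [ 0.5517 -0.1205  0.0881] [ 0.7  0.1 -0.4] 0.0214
False
slid 9.06 [ 0.5514 -0.042   0.0881] [-0.7 -1.7  2.3] 0.0215
('push', -0.034, False) 9.47 [ 0.5514 -0.0357  0.0881] [ 0.1 -6.2  1.2] 0.0212
('push', -0.028, False) 9.82 [ 0.5513 -0.0274  0.0881] [ 0.5 -0.2  3.2] 0.0213
('push', -0.024, False) 10.11 [ 0.5513 -0.0264  0.0881] [-1.  -8.3  1.5] 0.0211
('push', -0.02, False) 10.39 [ 0.5513 -0.0258  0.0882] [ -0.5 -18.6   1.2] 0.0211
('push', -0.016, False) 10.68 [ 0.5513 -0.0238  0.0882] [ -1.6 -22.9   1.1] 0.0214
('push', -0.012, False) 10.96 [ 0.5513 -0.0208  0.0881] [ -1.9 -25.5   0.6] 0.0212
```

```bash
cat > s4.py <<'E'
from plant import r, gripper_to, inverse_kinematics, vision, models, telemetry
import numpy as np, cv2
T=telemetry
def st(s): print(s,round(T.current_t(),2),np.round(T.current_ee_pos(),4),np.round(T.current_wrist_force(),1),round(T.current_opening(),4))
r.move_l([.5513,-.0255,.088],vel=.05); st("ease")
gripper_to(.06); st("open")
r.move_l([.5513,-.0265,.36],vel=.25)
r.move_l([.56,.02,.36],vel=.2)
im=vision.snapshot("wrist"); cv2.imwrite("pics/wrist2.png",im[:,:,::-1])
for c in ("wrist","scene","side"):
    if c!="wrist": vision.snapshot(c)
    for t in ("carriage_handle","handle_home","boss_top","screw_head","sleeve_top","sleeve"):
        print(c,t,[(np.round(d["at"],4).tolist(),round(d["score"],2)) for d in models.mark_of(t,c)[:2]])
st("end")
E
python3 s4.py
```

```text
ease 11.38 [ 0.5513 -0.0237  0.0882] [1.  4.9 3.1] 0.0214
open 12.13 [ 0.5513 -0.0255  0.088 ] [ 0.7  0.1 -0.1] 0.06
wrist carriage_handle [([0.5511, -0.0318, 0.0802], 0.7)]
wrist handle_home [([0.5503, -0.0312, 0.0846], 0.7)]
wrist boss_top [([0.584, 0.0859, 0.226], 0.7), ([0.5499, -0.0295, 0.0836], 0.53)]
wrist screw_head [([0.5489, 0.1261, 0.188], 0.6)]
wrist sleeve_top []
wrist sleeve [([0.5852, 0.0831, 0.2071], 0.54)]
scene carriage_handle [([0.5506, -0.0293, 0.083], 0.9)]
scene handle_home [([0.5516, -0.0249, 0.0825], 0.56)]
scene boss_top [([0.5508, 0.1275, 0.1353], 0.69)]
scene screw_head [([0.5509, 0.1231, 0.19], 0.62), ([0.5821, 0.0901, 0.2053], 0.44)]
scene sleeve_top [([0.5831, 0.0855, 0.2234], 0.44)]
scene sleeve [([0.5799, 0.0907, 0.205], 0.67)]
side carriage_handle [([0.5543, -0.0272, 0.085], 0.59)]
side handle_home [([0.5502, -0.024, 0.0794], 0.9)]
side boss_top [([0.5826, 0.0875, 0.2216], 0.71), ([0.7365, 0.0751, -0.0052], 0.71)]
side screw_head [([0.5527, 0.1226, 0.1865], 0.67)]
side sleeve_top [([0.5791, 0.0864, 0.2215], 0.6)]
side sleeve [([0.5833, 0.0835, 0.205], 0.59)]
end 14.81 [0.56 0.02 0.36] [-1.5 -1.3 -0.5] 0.0604
```

View pics/wrist2.png

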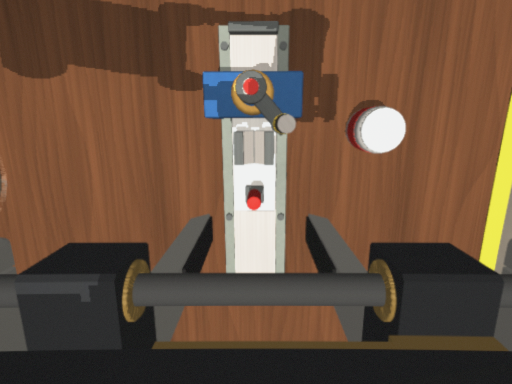

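Wrist view 2 shows the post at (254,202), the V-block just short of the bridge, the screw head at (251,87) and the crank's pin and sleeve at (284,124). The networks put the handle 1–4 mm short of home, so I'll check the handle-to-axis distance with red-blob centroids.

```bash
cat > geo.py <<'E'
import numpy as np, cv2
from scipy.spatial.transform import Rotation as R
def ray(cal,uv,z):
    K=np.array([[cal["fx"],0,cal["cx"]],[0,cal["fy"],cal["cy"]],[0,0,1]])
    n=cv2.undistortPoints(np.array([[uv]],float),K,np.array(cal["D"]))[0,0]
    q=np.array(cal["orientation"]); d=R.from_quat(q[[1,2,3,0]]).apply([n[0],n[1],1])
    p=np.array(cal["position"]); return p+d*(z-p[2])/d[2]
def reds(im,lo=150):
    a=im.astype(int); m=((a[...,0]>lo)&(a[...,1]<60)&(a[...,2]<60)).astype(np.uint8)
    n,l,s,c=cv2.connectedComponentsWithStats(m)
    return [(c[i].round(1),s[i].tolist()) for i in range(1,n) if s[i,4]>15]
E
cat > s5.py <<'E'
from plant import vision
import numpy as np, cv2, geo
im=cv2.imread("pics/wrist2.png")[:,:,::-1]; cal=vision.get_calibration("wrist")
for lo in (150,200):
  for c,s in geo.reds(im,lo): print(lo,c,s,[ (z,geo.ray(cal,c,z).round(4)) for z in (.098,.190)])
E
python3 s5.py; python3 - <<'E'
import cv2
im=cv2.imread('pics/wrist2.png')[60:230,200:320]
cv2.imwrite('pics/c1.png',cv2.resize(im,None,fx=3.5,fy=3.5,interpolation=cv2.INTER_CUBIC))
E
```

```text
150 [252.6  86.9] [249, 80, 9, 14, 102] [(0.098, array([0.5513, 0.1323, 0.098 ])), (0.19, array([0.5531, 0.1219, 0.19  ]))]
```

View pics/c1.png

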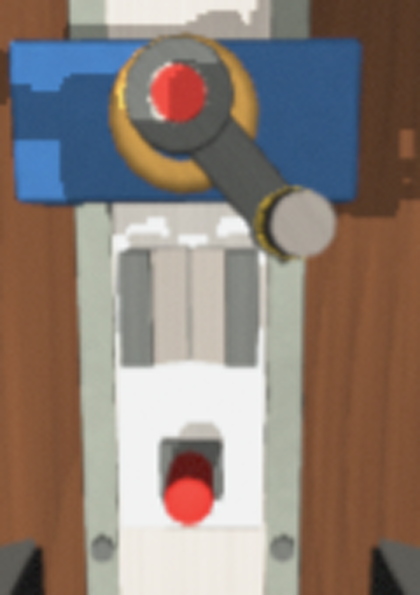

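The crop shows the post's top disc at (188,500), the screw head at (178,93) and the pin end at (302,222), which are full-image (253.7,202.9), (250.9,86.6) and (286.3,123.4).

```bash
python3 - <<'E'
from plant import vision
import geo
c=vision.get_calibration("wrist")
print(geo.ray(c,(253.7,202.9),.098),geo.ray(c,(250.9,86.6),.1905),geo.ray(c,(286.3,123.4),.248))
E
```

```text
[ 0.55222771 -0.0290845   0.098     ] [0.55137442 0.12213903 0.1905    ] [0.58389993 0.08495321 0.248     ]
```

The handle-to-axis distance is 151 mm (150 at home, at least 156 if it were still before the hump), so the carriage is home. Next I grip the sleeve and turn backwards in small arcs, watching Fz for the drop.

```bash
cat > s6.py <<'E'
from plant import r, gripper_to, inverse_kinematics, vision, models, telemetry
import numpy as np, json
T=telemetry
A=np.array([.551,.1233]); S=np.array([.583,.0855]); Z=.214
def F(): return np.mean([T.current_wrist_force() for _ in range(5)],0)
def st(s): print(s,round(T.current_t(),2),np.round(T.current_ee_pos(),4),np.round(F(),1),round(T.current_opening(),4))
gripper_to(.05)
r.move_l([*S,.29],vel=.2)
print(r.move_l([*S,Z],vel=.08,guard=10)); st("down")
gripper_to(0,25); st("grip")
th0=np.arctan2(*(S-A)[::-1]); C=S-.05*np.array([np.cos(th0),np.sin(th0)])
print("th0",np.degrees(th0),"C",C)
h=[];d=0
while d<265:
    d+=4; th=th0+np.radians(d)
    r.move_l([*(C+.05*np.array([np.cos(th),np.sin(th)])),Z],vel=.04)
    f=F(); h.append(f[2]); p=T.current_ee_pos()
    print(d,round(T.current_t(),2),np.round(p[:2]*1000-0,1) if hasattr(p,'dtype') else p[:2],np.round(f,1))
    if d>60 and h[-1]<np.median(h[-6:-1])-3: print("DROP?"); break
    if np.hypot(*f[:2])>25: print("HIGH"); break
json.dump(dict(th0=th0,C=C.tolist(),d=d,Z=Z),open("st.json","w"))
E
python3 s6.py
```

```text
False
down 16.95 [0.5835 0.0855 0.2146] [ 0.2 -0.9 -0.1] 0.0498
grip 17.54 [0.5831 0.0853 0.2141] [-0.3  0.2  0.4] 0.0182
th0 -49.7500548331405 C [0.55069384 0.12366165]
4 17.79 [585.9  88. ] [-0.1 -0.1  1.1]
8 18.04 [588.6  90.8] [-0.2 -0.1  1.9]
12 18.29 [590.7  93.5] [ 0.7 -0.8  2.3]
16 18.54 [592.6  96.3] [-0.1  0.   1.9]
20 18.79 [594.4  99.2] [-0.2 -0.4  2.6]
24 19.04 [596.  102.4] [0.7 0.6 2.8]
28 19.29 [597.3 105.6] [-0.   0.2  1.3]
32 19.54 [598.5 108.9] [-0.1 -0.1  2.9]
36 19.79 [599.4 112.4] [ 0.5 -0.1  2.7]
40 20.04 [600.  115.7] [0.  0.2 1.7]
44 20.29 [600.4 119.1] [0.2 0.6 2.6]
48 20.54 [600.6 122.7] [-0.3  1.2  2.9]
52 20.79 [600.5 126.1] [-0.4 -0.2  2.7]
56 21.04 [600.2 129.5] [-0.9  0.2  3.2]
60 21.29 [599.7 133.1] [-1.2 -0.   2.5]
64 21.54 [598.9 136.4] [-2.  -0.4  2.8]
68 21.79 [597.9 139.6] [-1.2 -0.1  2.2]
72 22.04 [596.6 143. ] [-2.4  0.1  2.7]
76 22.29 [595.1 146.2] [-2.  -1.1  4.3]
80 22.54 [593.5 149.1] [-3.7 -1.4  2.4]
84 22.79 [591.6 152. ] [-3.  -1.4  2.5]
88 23.04 [589.5 154.9] [-3.1 -2.4  3.3]
92 23.29 [587.3 157.4] [-3.2 -2.9  2.2]
96 23.54 [585.  159.7
[... 226 characters left out ...]
0 25.04 [568.1 170.2] [-1.6 -5.2  2.5]
124 25.29 [565.  171.3] [-1.7 -4.6  3.8]
128 25.54 [561.6 172.2] [-1.1 -4.9  2.1]
132 25.79 [558.2 172.8] [ 0.  -4.9  2.4]
136 26.04 [554.9 173.2] [ 0.4 -5.   2.9]
140 26.29 [551.3 173.4] [ 0.3 -4.8  2.2]
144 26.54 [547.8 173.4] [ 0.2 -5.3  3.9]
148 26.79 [544.3 173.1] [ 1.  -5.8  2. ]
152 27.04 [540.8 172.5] [ 1.2 -4.1  4.4]
156 27.29 [537.3 171.7] [ 2.  -5.2  2.5]
160 27.54 [534.  170.6] [ 1.9 -5.1  1.5]
164 27.79 [530.6 169.3] [ 2.2 -3.9  1.5]
168 28.04 [527.3 167.7] [ 1.4 -4.4  2.6]
172 28.29 [524.2 165.9] [ 2.3 -3.8  3.1]
176 28.54 [520.8 163.6] [ 2.5 -5.2  2. ]
180 28.79 [517.8 161.2] [ 2.3 -5.  -0.8]
184 29.04 [515.2 158.9] [ 3.8 -4.  -2.3]
DROP?
```

Fz flips from +2.5 N to −2.3 N at 178–184°, i.e. about 3.1 rad, which lies within the allowed 1.5–4.1. The drop seems real; I'll check the head height (194 mm before a drop, 187 mm after) with pictures.

```bash
cat > s7.py <<'E'
from plant import vision, models, telemetry
import numpy as np, cv2
ims=[]
for c in ("scene","side"):
    im=vision.snapshot(c); ims.append(im); cv2.imwrite(f"pics/{c}2.png",im[:,:,::-1])
    for t in ("screw_head","sleeve_top","lock_screw","carriage_handle"):
        print(c,t,[(np.round(d["at"],4).tolist(),round(d["score"],2)) for d in models.mark_of(t,c)[:2]])
print(np.mean([telemetry.current_wrist_force() for _ in range(10)],0),telemetry.current_t())
cv2.imwrite("pics/both2.png",np.hstack([cv2.resize(ims[0][140:260,180:330],None,fx=2.6,fy=2.6),cv2.resize(ims[1][140:260,180:330],None,fx=2.6,fy=2.6)])[:,:,::-1])
E
python3 s7.py
```

```text
scene screw_head [([0.5498, 0.1227, 0.1865], 0.84)]
scene sleeve_top [([0.5133, 0.157, 0.2218], 0.58)]
scene lock_screw [([0.552, 0.1233, 0.0928], 0.77)]
scene carriage_handle [([0.549, -0.0271, 0.0836], 0.97)]
side screw_head [([0.5521, 0.1216, 0.1876], 0.9)]
side sleeve_top [([0.515, 0.1584, 0.2192], 0.46)]
side lock_screw [([0.5517, 0.1261, 0.0927], 0.92)]
side carriage_handle [([0.5553, -0.0267, 0.0847], 0.8)]
[ 3.87466055 -4.9587722  -1.00678839] 29.5417
```

View pics/both2.png

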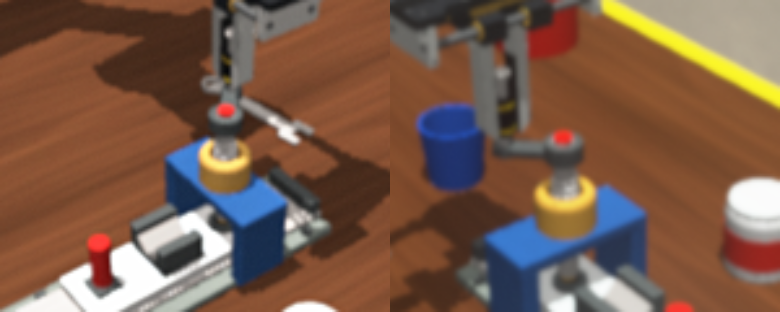

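Both views show the head fallen (186.5 and 187.6 mm, against 187 expected), the sleeve between the pads and the carriage home. Now I turn forward one full turn from the 178–180° drop point.

```bash
cat > s8.py <<'E'
from plant import r, telemetry, vision, models
import numpy as np, json, cv2
T=telemetry; s=json.load(open("st.json")); C=np.array(s["C"]); Z=s["Z"]; th0=s["th0"]
def F(): return np.mean([T.current_wrist_force() for _ in range(5)],0)
end=-183; n=46
for i,d in enumerate(np.linspace(s["d"],end,n+1)[1:]):
    th=th0+np.radians(d)
    r.move_l([*(C+.05*np.array([np.cos(th),np.sin(th)])),Z],vel=.05)
    f=F()
    if i%5==0 or i>n-3: print(round(d),round(T.current_t(),2),np.round(np.array(T.current_ee_pos())*1000,1),np.round(f,1),round(T.current_opening(),4))
    if np.hypot(*f[:2])>30: print("HIGH",d,f); break
s["d"]=float(d); json.dump(s,open("st.json","w"))
E
python3 s8.py && sed -i 's/2\.png/3.png/g' s7.py && python3 s7.py
```

```text
176 29.83 [521.  163.8 212.9] [ 4.2 -3.8 -3.5] 0.0187
136 31.29 [553.6 173.3 213.8] [ 1.4 -5.3 -3.2] 0.0185
96 32.75 [585.5 159.2 213.6] [-3.3 -5.2 -3.5] 0.0186
56 34.21 [600.4 128.6 213.7] [-5.1 -0.7 -3.9] 0.0186
16 35.67 [592.4  95.8 214.1] [-4.   0.5 -2.2] 0.0184
-23 37.12 [564.7  75.3 214.1] [-0.7  0.1 -2.7] 0.0187
-63 38.58 [530.   77.8 213.9] [-1.5 -2.2 -1.3] 0.0186
-103 40.04 [505.7 101.4 213.9] [-4.3 -0.8 -3. ] 0.0183
-143 41.5 [502.1 135.4 214. ] [-3.9  2.6 -4.3] 0.0187
-175 42.67 [516.1 159.5 214.2] [-1.   2.3 -3.5] 0.0186
-183 42.96 [521.4 163.9 214.1] [-1.3  3.1 -2.8] 0.0187
scene screw_head [([0.5535, 0.1245, 0.1844], 0.66)]
scene sleeve_top [([0.5201, 0.1633, 0.2241], 0.54)]
scene lock_screw [([0.5518, 0.1215, 0.0838], 0.91), ([0.55, 0.1275, 0.135], 0.62)]
scene carriage_handle [([0.5498, -0.029, 0.0817], 0.96), ([0.5513, 0.1244, 0.0869], 0.24)]
side screw_head [([0.5539, 0.1232, 0.1784], 0.85)]
side sleeve_top [([0.5214, 0.1679, 0.2193], 0.65)]
side lock_screw [([0.547, 0.1226, 0.0828], 0.69), ([0.5917, 0.3894, 0.0014], 0.57)]
side carriage_handle [([0.555, -0.0337, 0.085], 0.98), ([0.5925, 0.3926, -0.0007], 0.42)]
[-0.42513741  2.58233848 -2.83955694] 43.4583
```

View pics/both3.png

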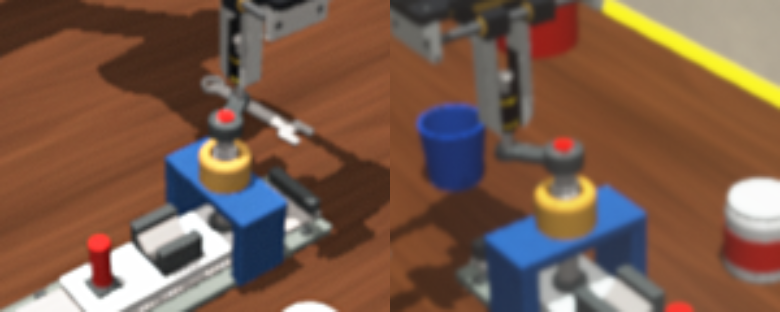

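The head is now 7 mm lower in both views (crop row 110→117 on the left, 138→145 on the right; marks average about 179 mm, 180 expected). The handle has not moved in the images and the grip still holds the sleeve, so I hand in.

```bash
python3 - <<'E'
from plant import r, telemetry
r.hold(0.3); print(telemetry.current_opening(),telemetry.current_wrist_force(),telemetry.current_t()); print(r.sign_off())
E
```

```text
0.018741567633945123 [-0.73067557  2.17086595 -2.17442946] 43.7583
the job is handed in; nothing more can be done
None
```

I slid the carriage home, started the lock screw and handed the job in at 43.8 s, with the gripper still holding the crank's black sleeve.

- **Carriage:** I gripped the red handle and pushed it over the hump until the end stop held at 25 N. The handle then measured 151 mm from the screw's axis, against 150 mm when home. The single network readings of the handle scattered by up to about 8 mm. One of them, from the side camera at the end, read about 8 mm short of home. The handle had not moved in the pictures from before and after the forward turn, so I trusted those and the measured distance.
- **Drop:** Turning backwards, the vertical force flipped from +2.5 N to −2.3 N at about 178° (3.1 rad). The screw head then read 187 mm above the bench, as it should after the drop. I went about 6° past the drop before stopping.
- **Forward turn:** I turned clockwise to about 361–363° from the drop, which I know to within about 2–3°. The head fell about 7 mm in both views and reads about 179 mm on average, against 180 mm expected. Single readings ranged from 177 to 184 mm.
- **Grip and bystanders:** The fingers stayed closed at 18.7 mm on the sleeve, with about 3 N of pull on the tool. I felt no unexpected contact. The cup and wrench look unmoved in the later pictures. The tin is only partly in view there, and I did not measure any of the three again at the end.

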